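Set the iris lever of a light port to the pinned mark

ROBOT

A 6-joint arm with a two-finger parallel gripper is mounted at the origin on a cart in front of the work surface, level with it; the furniture and walls round the work are solid. World frame = base frame: x ahead of the robot, y to its left, z up, the work surface at z = 0. Lengths are in m, angles in rad, forces in N, time in s.
With the tool pointing down it reaches from about 0.425 to 0.95 m from the base axis. Payload 3.5 kg.
Tool frame: the origin (TCP) lies at the very end of the fingers, on their centre line; the grasp point (between the pads) lies 19 mm behind it; z points along the fingers, y is the line along which they close (so a half turn about z gives the same grasp; the last joint's range is limited). The gripper opens to 85 mm and grips with 20 to 120 N. Pads are 22 mm wide; open, the fingers measure 114 mm over their backs; the gripper's body (76 mm by 85 mm) begins 54 mm behind the grasp point. The pads swing forward as they close: fully open they stand 13 mm farther back than shut.
Start: joints at [-1.325, 0.286, 1.577, -0, 1.279, -0.15], TCP at [0.26, -0.623, 0.231] pointing down, gripper open.
Joint ranges: [-2.77, 2.77], [-0.9, 2.22], [0.21, 2.48], [-1.53, 4.67], [0.24, 2.81], [-2.84, 2.84]. Speed limits (rad/s): [2.79, 2.79, 3.14, 3.14, 3.14, 3.14].

INTERFACE

Orientations are given as a rotation vector (axis times angle).
In Python, from cell import r gives the robot as it stands.
- The arm moves only by the tool send_rows, never from a script. Its argument "targets" is a list of rows, each an object with "travel": the shift along the tool's x, y, z scaled (see below), a list of three; "dr": the turn, a rotation vector about the tool's x, y, z scaled (see below), a list of three; "gripper": the finger opening in mm, from 0 to 85.4. In form: [{"travel": [tx, ty, tz], "dr": [rx, ry, rz], "gripper": gripper}, ...]. A call has 1 to 20 rows; each row is the pose to reach, as a shift and turn from the pose commanded when the call began, along the tool's axes at that moment, turning the shorter way round; what a row does not reach only later rows make up. The controller multiplies each number of a shift by 100 mm and each number of a turn by 180 degrees. A row lasts 1/10 s, in which the tool goes at most 50 mm and 8.59 degrees, less where a joint would pass 70% of its speed; a pose out of reach is approached as far as the arm can. A call with a number of a shift or a turn outside -1 to 1 is refused whole. A call with a gripper value outside its range is refused whole. The fingers move at their own pace and stop on an object; "force" is the grip in N (left out, the last holds). Time passes only in rows, so rows that repeat a pose let the fingers close. It gives the time, the measured TCP pose, the force, the opening and the grip force at its end, in the units of the state.
- r.state(): the state, without advancing time (a new reading comes with each control period).
- r.camera(name): name is "scene" or "side" or "wrist"; returns a dict with "image" (480x640x3 uint8, red, green, blue), "z_map" (480x640 float32, m along the optical axis (not along the pixel's ray), 0 where there is no reading), "camera_matrix" (3x3 intrinsics, pixels), "rvec" (rotation vector, rad) and "tvec" (3), from world to camera coordinates, as OpenCV has them. Camera axes: x right, y down, z forward; pixel columns grow to the right and rows downward; lengths in m; the calibration is good to about 2 mm. A picture is of the moment at which its call begins.
- r.job_done(): hands the job in; it is judged then, once.
The state is a dict: "clock": time; "joints": joint angles; "qvel": joint speeds; "joint_torque": joint torques, N m; "tcp_pos": TCP position; "orientation": TCP orientation; "wrist_force": force on the tool from outside, world axes, zero at the start; "torque": the same for the moment, N m; "opening": opening from 0.0 (shut) to 1.0 (fully open); "gripper_force": force on a finger pad.
Only numpy, scipy, OpenCV 4.12 (cv2) and the standard library are available. Lean on these libraries where they do the work, as an engineer would, in place of code of your own. Each camera call takes 0.05 s, during which the arm holds its last target. There are 200 camera calls.

TASK

On the white light port, push the iris lever round its arc by its upright post until its pointer lines up with the scale mark where the tall index pin stands. With the iris set there, press the lamp button on the same instrument fully down and let go of it. Only push with the fingers: do not pinch the lever post between them, and neither move nor lift the loose things standing around.

Things in the scene. Friction and masses are not known exactly. Their poses are not given: they have to be found in the camera images.
- port: white flat instrument 250 x 240 x 24 mm, fixed to the worktop. Origin on its underside below the ring's axis; -x side (with the scale) faces roughly to the robot, y its left seen from the robot, z up. Housing from x -135 to +115 mm, y -120 to +120 mm, flat top at z = 24 mm. The dark ring (128 mm across, top at z = 46 mm) is round the axis; the engraved scale is on the top in front of it
- axis (a point): point on the ring's vertical turning axis, at the height of the housing top (24 mm above the worktop)
- iris (a joint): angle of the ring with its lever (rad); 0: the lever points along the port's -x; positive is counter-clockwise from above (lever toward the port's -y, right seen from the robot). Range -1.2 to 1.2, starts within 0.15 of 0; no spring, stays where it is left; friction about 1.5 N at the post
- post_top (a point): centre of the top of the upright aluminium finger post on the lever, 82 mm from the axis and 84 mm above the worktop. The post measures 24 mm radially and 13.4 mm across (the way it is pushed); its faces are free from 44 to 84 mm above the worktop (the lever arm below it lies 33 to 41 mm up, 15 mm wide)
- pointer (a point): point in line with the lever, 114 mm from the axis, 24 mm above the worktop, 10 mm beyond the end of the narrow pointer; when the lever is on the mark, it lies (seen from above) on the index pin's origin
- index_pin: fixed upright steel pin 10 mm thick with a 14 mm foot and a 13 mm head, 24 mm tall (top 48 mm above the worktop); origin at the centre of its foot. It stands on one of six long scale marks, 114 mm from the axis, 25, 40 or 55 degrees to either side of joint angle 0; the other five places have flat plugs 8 mm across, 2 mm high. The pointer ends short of it
- lamp (a joint): travel of the lamp button (m): 0 out, 0.006 fully down; springs back; about 5 N hold it fully down
- lamp_top (a point): centre of the top of the round black lamp button, 28 mm across, 46 mm above the worktop when out, in the back right corner of the port (85 mm behind and 80 mm to the right of the axis); it is pressed straight down
- control_red_a: loose small white container with a red screw cap, 26 mm across, 83 mm tall, to the left of the port; origin at the centre of its underside
- vial_0: loose small glass vial with a brown stopper, 21 mm across, 72 mm tall, in front of the port; origin at the centre of its underside
- container_teal: loose white container with a teal screw cap, 42 mm across, 88 mm tall, to the right of the port; origin at the centre of its underside
- control_red_b: another loose small white container with a red screw cap, 25 mm across, 80 mm tall, behind the port; origin at the centre of its underside
- tray_white: loose white well tray, 110 x 166 x 24 mm, at the right of the worktop; origin at the centre of its underside

How it is judged:
On the way, in this order (a step that is already met when the one before it is completed fails the run):
1. the lever's pointer stands at the index pin's mark, at rest (horizontal distance between pointer and index_pin below 0.005 m and velocity of joint iris between -0.03 and 0.03 rad/s), for 0.3 s.
2. the lamp button is pressed fully down with the lever on the mark (horizontal distance between pointer and index_pin below 0.005 m and value of joint lamp above 0.0045 m), for 0.1 s.
At the end, for the whole second after the job is handed in: the pointer point lies within 5 mm (2.5 degrees) of the index pin, seen from above, the ring is at rest and the lamp button has come out again (all of step 1 and value of joint lamp below 0.0015 m); the robot touches nothing.
It fails at once if the lamp button is pressed (more than 3 mm) while the lever is off the mark (not (horizontal distance between pointer and index_pin below 0.005 m) and value of joint lamp above 0.003 m).
It fails at once if the lever post is pinched: the fingers press on both of its faces at once (contact force between the fingers and iris_c3 above 2 N and contact force between the fingers and iris_c4 above 2 N).
It fails at once if a loose thing is moved or lifted by more than 20 mm (distance of any of control_red_a, vial_0, container_teal, control_red_b, tray_white from where it was at the start of the episode above 0.02 m).
It also fails if it takes over 51 s, if anything falls off the work surface, if the arm or the gripper's body presses on something with over 40 N, if the wrist force passes 120 N, or if a joint passes its speed limit or range.

## Working session

There is one attempt and no reset: what is moved stays moved. The work goes in short steps, Python scripts to look and compute and a tool call to move; the robot and the scene stay as the last step left them, time stands still between calls to the robot, and variables do not carry over. Pictures are saved under pics/ and viewed, at most 10 in all, crops included, and the job is handed in when it is done.

Besides the shell and the picture viewer there is one more tool, called after ">>>" by a JSON object that holds its "api" and its "payload", one argument or row to a line. send_rows: Moves the arm, as the interface text tells. Its arguments: {"type":"object","properties":{"targets":{"type":"array","items":{"type":"object","properties":{"travel":{"type":"array","items":{"type":"number"}},"dr":{"type":"array","items":{"type":"number"}},"gripper":{"type":"number"}}}},"force":{"type":"number"}},"required":["targets"]}

```bash
mkdir -p pics; ls; cat > h.py <<'E'
import numpy as np, cv2, pickle
from cell import r
def snap(n,f):
    c=r.camera(n); pickle.dump(c,open(f'pics/{f}.pkl','wb')); cv2.imwrite(f'pics/{f}.png',c['image'][:,:,::-1]); return c
def load(f): return pickle.load(open(f'pics/{f}.pkl','rb'))
def onplane(c,u,v,z):
    R=cv2.Rodrigues(np.array(c['rvec'],float))[0]; t=np.array(c['tvec'],float).ravel()
    o=-R.T@t; d=R.T@np.linalg.solve(c['camera_matrix'],[u,v,1.]); return o+d*(z-o[2])/d[2]
def depth(c,u,v):
    R=cv2.Rodrigues(np.array(c['rvec'],float))[0]; t=np.array(c['tvec'],float).ravel()
    return R.T@(np.linalg.solve(c['camera_matrix'],[u,v,1.])*c['z_map'][int(v),int(u)]-t)
E
python3 - <<'E'
from h import *
for n in ['scene','side']: snap(n,n+'0')
print(r.state())
E
```

```text
pics
{'clock': 0.1, 'joints': array([-1.32503049e+00,  2.87102480e-01,  1.57804087e+00, -2.62695303e-05,
        1.27862908e+00, -1.49985172e-01]), 'qvel': array([-0.00013382, -0.00234309, -0.00446248,  0.00109065,  0.00012151,
        0.00171357]), 'joint_torque': array([ 7.48783186e-04, -4.07295299e+01, -2.93697989e+01, -1.34611632e-04,
        3.40697778e-03, -1.64852690e-05]), 'tcp_pos': array([ 0.26009497, -0.62222033,  0.23006302]), 'orientation': array([-3.07815303e+00, -6.17179346e-01,  2.03229486e-04]), 'wrist_force': array([ 0.3922735 ,  0.63810477, -0.37638646]), 'torque': array([ 0.00951256, -0.01935031,  0.03475739]), 'gripper_force': 0.0, 'opening': 0.9982502809527665}
```

View pics/scene0.png

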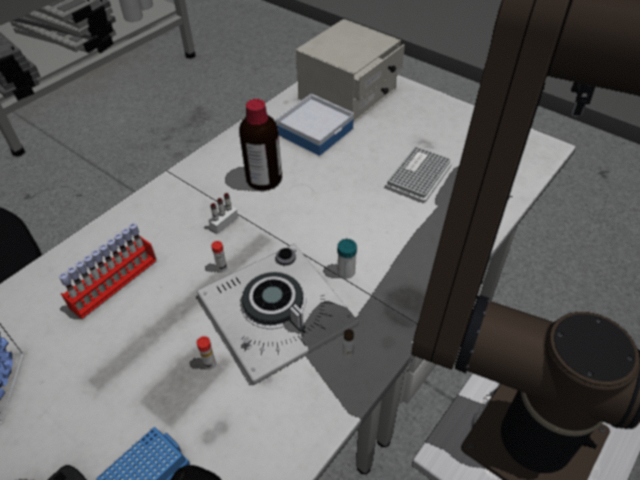

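View pics/side0.png

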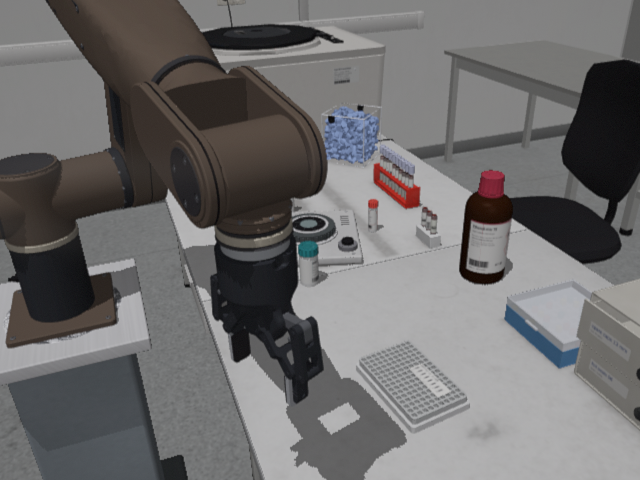

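The scene view shows the port: ring near (272,297), lever post (297,317), lamp button (287,255), and a possible index pin near (247,343). I'll enlarge that area.

```bash
python3 - <<'E'
from h import *
c=load('scene0'); im=c['image'][235:385,190:370,::-1]
cv2.imwrite('pics/crop.png',cv2.resize(im,None,fx=4,fy=4,interpolation=cv2.INTER_CUBIC))
for u,v,z in [(272,297,.046),(297,314,.084),(287,252,.046),(247,343,.024),(210,338,.083),(218,243,.08),(346,242,.088),(349,331,.072)]:
    print(u,v,onplane(c,u,v,z).round(3),depth(c,u,v).round(3))
E
```

```text
272 297 [0.54  0.075 0.046] [0.539 0.076 0.049]
297 314 [0.456 0.094 0.084] [0.455 0.095 0.085]
287 252 [ 0.595 -0.034  0.046] [ 0.595 -0.035  0.045]
247 343 [0.517 0.175 0.024] [0.504 0.185 0.049]
210 338 [0.547 0.232 0.083] [ 0.596  0.203 -0.001]
218 243 [0.705 0.057 0.08 ] [0.707 0.055 0.077]
346 242 [ 0.49  -0.105  0.088] [ 0.49  -0.105  0.088]
349 331 [0.361 0.058 0.072] [0.361 0.057 0.072]
```

View pics/crop.png

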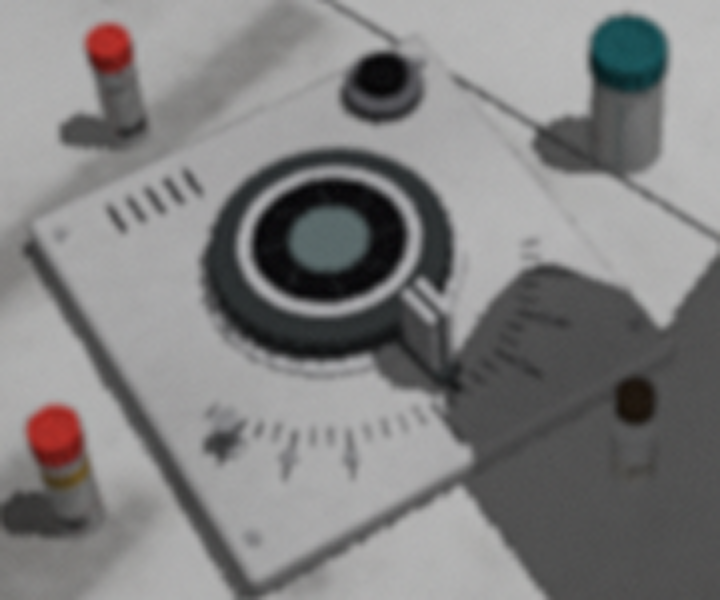

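The crop shows the pin at the leftmost long mark, about crop (222,440). The other two left marks have plugs at (290,455) and (350,455), so the pin is at -55°. Next I'll refine the geometry from the depth map.

```bash
cat >> h.py <<'E'
def cloud(c):
    R=cv2.Rodrigues(np.array(c['rvec'],float))[0]; t=np.array(c['tvec'],float).ravel()
    v,u=np.mgrid[:480,:640]; z=c['z_map']; m=z>0
    P=np.linalg.solve(c['camera_matrix'],np.stack([u[m],v[m],np.ones(m.sum())]))*z[m]
    return (R.T@(P-t[:,None])).T
from scipy.spatial.transform import Rotation as Ro
def plan(x,y,z,yaw,cmd=None):
    """row numbers to reach pose (tool x at world yaw deg, pointing down) from cmd (pos, rot) or measured"""
    s=r.state(); p0,R0=(s['tcp_pos'],Ro.from_rotvec(s['orientation'])) if cmd is None else cmd
    a=np.radians(yaw); T=Ro.from_matrix(np.array([[np.cos(a),np.sin(a),0],[np.sin(a),-np.cos(a),0],[0,0,-1]]))
    return (R0.inv().apply(np.array([x,y,z])-p0)/.1).round(3),((R0.inv()*T).as_rotvec()/np.pi).round(4)
E
python3 - <<'E'
from h import *
from scipy.optimize import least_squares
P=cloud(load('scene0')); d=np.hypot(P[:,0]-.54,P[:,1]-.076)
k=P[(d<.075)&(P[:,2]>.043)&(P[:,2]<.05)]
dd=np.hypot(*(k[:,:2]-[.54,.076]).T)
# outer boundary by angle bins
a=np.degrees(np.arctan2(k[:,1]-.076,k[:,0]-.54)); B=[]
for b in range(-180,180,10):
    m=(a>=b)&(a<b+10)&(dd<.07)
    if m.any() and not(130<b<180): B.append(k[m][dd[m].argmax(),:2])
B=np.array(B); f=least_squares(lambda p:np.hypot(*(B-p[:2]).T)-p[2],[.54,.076,.064],loss='soft_l1',f_scale=.001); print('ring',f.x)
ax=f.x[:2]
def blob(n,x,y,rad,z0,z1):
    m=(np.hypot(P[:,0]-x,P[:,1]-y)<rad)&(P[:,2]>z0)&(P[:,2]<z1); q=P[m]
    c=(q.min(0)+q.max(0))/2; e=c[:2]-ax
    print(n,m.sum(),c.round(4),q.mean(0).round(4),np.hypot(*e).round(4),np.degrees(np.arctan2(e[1],e[0])).round(1))
blob('pin',.504,.185,.02,.04,.055); blob('post',.456,.094,.03,.08,.09); blob('lamp',.595,-.034,.025,.042,.05)
blob('teal',.49,-.105,.04,.08,.1); blob('vial',.361,.058,.03,.067,.08); blob('redb',.705,.057,.03,.07,.1)
print(plan(.43,.02,.26,77))
E
```

```text
ring [0.54208067 0.07178075 0.06114131]
pin 40 [0.5104 0.1813 0.0456] [0.5098 0.1813 0.0468] 0.114 106.2
post 70 [0.4626 0.089  0.0838] [0.4618 0.0888 0.0833] 0.0813 167.8
lamp 101 [ 0.597  -0.0309  0.0459] [ 0.5968 -0.0307  0.0458] 0.1164 -61.9
teal 275 [ 0.4821 -0.0972  0.0861] [ 0.4811 -0.0958  0.0869] 0.1793 -109.5
vial 79 [0.3571 0.0615 0.0717] [0.3572 0.0629 0.0715] 0.1852 -176.8
redb 111 [0.702  0.0629 0.0771] [0.7016 0.0634 0.0779] 0.1601 -3.2
(array([ 4.044, -5.271, -0.287]), array([-0.0006, -0.0004, -0.3018]))
```

>>> {"api": "send_rows", "payload": {
  "targets": [
    {"travel": [0.33, -0.43, 0], "dr": [0, 0, 0], "gripper": 0},
    {"travel": [0.67, -0.88, 0], "dr": [0, 0, 0], "gripper": 0}
  ]
}}

```text
clock: 0.3
tcp_pos: [0.2851, -0.5252, 0.2296]
orientation: [-3.078, -0.614, 0.0]
wrist_force: [0.7, 1.0, 0.6]
opening: 0.693
gripper_force: 0.0
```

>>> {"api": "send_rows", "payload": {
  "targets": [
    {"travel": [0.33, -0.43, 0], "dr": [0, 0, 0], "gripper": 0},
    {"travel": [0.67, -0.88, 0], "dr": [0, 0, 0], "gripper": 0}
  ]
}}

```text
clock: 0.5
tcp_pos: [0.3108, -0.4272, 0.2305]
orientation: [-3.079, -0.616, 0.0]
wrist_force: [0.1, -0.7, 0.9]
opening: 0.326
gripper_force: 0.0
```

>>> {"api": "send_rows", "payload": {
  "targets": [
    {"travel": [0.33, -0.43, 0], "dr": [0, 0, 0], "gripper": 0},
    {"travel": [0.67, -0.88, 0], "dr": [0, 0, 0], "gripper": 0}
  ]
}}

```text
clock: 0.7
tcp_pos: [0.336, -0.3303, 0.2307]
orientation: [-3.08, -0.616, 0.0]
wrist_force: [1.1, -0.5, 0.7]
opening: -0.001
gripper_force: 0.0
```

>>> {"api": "send_rows", "payload": {
  "targets": [
    {"travel": [0.33, -0.43, 0], "dr": [0, 0, 0], "gripper": 0},
    {"travel": [0.67, -0.88, 0], "dr": [0, 0, 0], "gripper": 0}
  ]
}}

```text
clock: 0.9
tcp_pos: [0.3611, -0.2336, 0.2309]
orientation: [-3.08, -0.616, -0.0]
wrist_force: [0.8, -0.0, 0.6]
opening: 0.0
gripper_force: 0.0
```

>>> {"api": "send_rows", "payload": {
  "targets": [
    {"travel": [0.33, -0.43, 0], "dr": [0, 0, 0], "gripper": 0},
    {"travel": [0.67, -0.88, -0.2], "dr": [0, 0, 0], "gripper": 0}
  ]
}}

```text
clock: 1.1
tcp_pos: [0.3845, -0.1385, 0.2446]
orientation: [-3.077, -0.616, 0.005]
wrist_force: [0.2, -0.5, -0.6]
opening: -0.002
gripper_force: 0.0
```

>>> {"api": "send_rows", "payload": {
  "targets": [
    {"travel": [0.33, -0.43, 0], "dr": [0, 0, 0], "gripper": 0},
    {"travel": [0.67, -0.88, 0], "dr": [0, 0, -0.08], "gripper": 0},
    {"travel": [0.67, -0.88, 0], "dr": [0, 0, -0.12], "gripper": 0},
    {"travel": [0.67, -0.88, 0], "dr": [0, 0, -0.16], "gripper": 0},
    {"travel": [0.67, -0.88, 0], "dr": [0, 0, -0.2], "gripper": 0},
    {"travel": [0.67, -0.88, 0], "dr": [0, 0, -0.24], "gripper": 0},
    {"travel": [0.67, -0.88, 0], "dr": [0, 0, -0.28], "gripper": 0},
    {"travel": [0.67, -0.88, 0], "dr": [0, 0, -0.302], "gripper": 0},
    {"travel": [0.67, -0.88, 0], "dr": [0, 0, -0.302], "gripper": 0},
    {"travel": [0.67, -0.88, 0], "dr": [0, 0, -0.302], "gripper": 0}
  ]
}}

```text
clock: 2.1
tcp_pos: [0.4136, -0.0343, 0.2467]
orientation: [-2.459, -1.954, 0.0]
wrist_force: [0.5, 0.1, -0.1]
opening: -0.004
gripper_force: 0.0
```

```bash
python3 - <<'E'
from h import *
s=r.state(); print(s['clock'],s['tcp_pos'],s['orientation'],s['opening'])
snap('wrist','w1')
E
```

```text
2.1 [ 0.4135725  -0.03431835  0.24670778] [-2.45913149e+00 -1.95430277e+00  4.34677568e-04] -0.003808026599631337
```

View pics/w1.png

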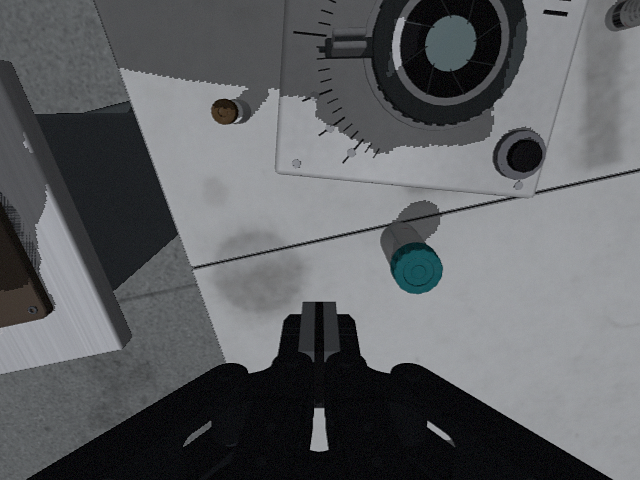

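The wrist picture looks ahead along tool +x. It shows the lever post at (350,40), ring centre (450,42), lamp (525,155) and teal cap (415,268); the path to the post's right face is clear.

```bash
python3 - <<'E'
from h import *
P=cloud(load('w1'))
for n,x,y,rad,z0,z1 in [('post',.461,.089,.03,.08,.088),('lamp',.597,-.031,.025,.043,.05),('ring glass',.542,.072,.07,.044,.048)]:
    q=P[(np.hypot(P[:,0]-x,P[:,1]-y)<rad)&(P[:,2]>z0)&(P[:,2]<z1)]; print(n,len(q),((q.min(0)+q.max(0))/2).round(4),q.mean(0).round(4))
print(plan(.4584,.0543,.155,77.8))
E
```

```text
post 696 [0.4644 0.0882 0.0837] [0.4641 0.0881 0.0841]
lamp 822 [ 0.5989 -0.0313  0.0464] [ 0.598  -0.0308  0.0468]
ring glass 7262 [0.5395 0.0613 0.046 ] [0.5405 0.0581 0.0471]
(array([0.965, 0.237, 0.917]), array([-0.0001, -0.    , -0.0047]))
```

>>> {"api": "send_rows", "payload": {
  "targets": [
    {"travel": [0.32, 0.08, 0.3], "dr": [0, 0, 0], "gripper": 0},
    {"travel": [0.64, 0.16, 0.6], "dr": [0, 0, 0], "gripper": 0},
    {"travel": [0.965, 0.24, 0.92], "dr": [0, 0, -0.005], "gripper": 0},
    {"travel": [0.965, 0.24, 0.92], "dr": [0, 0, -0.005], "gripper": 0},
    {"travel": [0.965, 0.24, 0.92], "dr": [0, 0, -0.005], "gripper": 0}
  ]
}}

```text
clock: 2.65
tcp_pos: [0.4583, 0.0546, 0.1542]
orientation: [-2.44, -1.976, 0.003]
wrist_force: [1.0, 0.3, 0.7]
opening: 0.001
gripper_force: 0.0
```

>>> {"api": "send_rows", "payload": {
  "targets": [
    {"travel": [0, 0, 0.33], "dr": [0, 0, 0], "gripper": 0},
    {"travel": [0, 0, 0.66], "dr": [0, 0, 0], "gripper": 0},
    {"travel": [0, 0, 1.0], "dr": [0, 0, 0], "gripper": 0},
    {"travel": [0, 0, 1.0], "dr": [0, 0, 0], "gripper": 0},
    {"travel": [0, 0, 1.0], "dr": [0, 0, 0], "gripper": 0}
  ]
}}

```text
clock: 3.15
tcp_pos: [0.4598, 0.0534, 0.0566]
orientation: [2.443, 1.973, 0.002]
wrist_force: [0.5, 0.0, 0.6]
opening: -0.002
gripper_force: 0.0
```

```bash
python3 - <<'E'
from h import *
s=r.state(); print(s['tcp_pos'],s['orientation'],s['wrist_force'])
snap('wrist','w2')
ax=np.array([.543,.0717])
# rows: lever world angle phi, finger centre at radius .078, 17.7 mm behind
for ph in list(np.arange(168,108,-4))+[109,108.4]:
    a=np.radians(ph); c=ax+.078*np.array([np.cos(a),np.sin(a)])-.0177*np.array([np.sin(a),-np.cos(a)])
    t,d=plan(c[0],c[1],.055,ph-90); print(round(ph,1),t,d[2])
E
```

```text
[0.45976234 0.05338531 0.05660402] [2.44291483e+00 1.97306827e+00 1.83963429e-03] [0.47713283 0.01447323 0.57242217]
168 [ 0.172 -0.014  0.026] -0.0007
164 [ 0.227 -0.024  0.026] 0.0215
160 [ 0.283 -0.031  0.026] 0.0437
156 [ 0.338 -0.034  0.026] 0.0659
152 [ 0.394 -0.033  0.026] 0.0882
148 [ 0.45  -0.028  0.026] 0.1104
144 [ 0.505 -0.019  0.026] 0.1326
140 [ 0.559 -0.006  0.026] 0.1548
136 [0.613 0.01  0.026] 0.1771
132 [0.665 0.03  0.026] 0.1993
128 [0.715 0.054 0.026] 0.2215
124 [0.764 0.081 0.026] 0.2437
120 [0.811 0.111 0.026] 0.2659
116 [0.855 0.145 0.027] 0.2882
112 [0.898 0.182 0.027] 0.3104
109 [0.927 0.211 0.027] 0.3271
108.4 [0.933 0.217 0.027] 0.3304
```

View pics/w2.png

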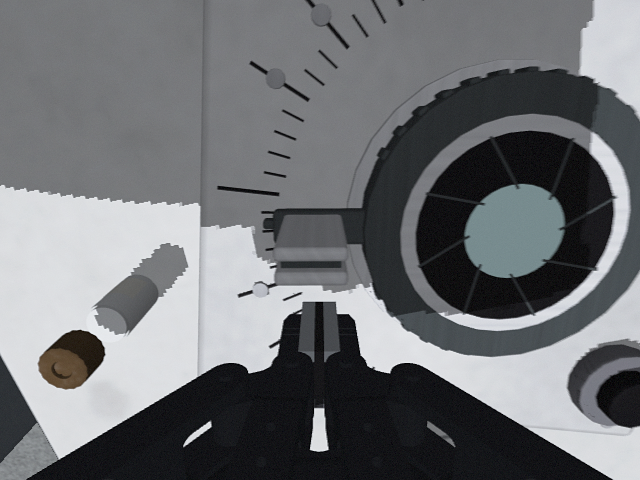

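The picture shows the closed fingers just behind the post's right face at (310,270), with nothing in the way. I'll push round the arc and stop short of the mark.

>>> {"api": "send_rows", "payload": {
  "targets": [
    {"travel": [0.09, -0.01, 0.01], "dr": [0, 0, 0], "gripper": 0},
    {"travel": [0.172, -0.014, 0.02], "dr": [0, 0, 0], "gripper": 0},
    {"travel": [0.227, -0.024, 0.02], "dr": [0, 0, 0.0215], "gripper": 0},
    {"travel": [0.283, -0.031, 0.02], "dr": [0, 0, 0.0437], "gripper": 0},
    {"travel": [0.338, -0.034, 0.02], "dr": [0, 0, 0.066], "gripper": 0},
    {"travel": [0.394, -0.033, 0.02], "dr": [0, 0, 0.088], "gripper": 0},
    {"travel": [0.45, -0.028, 0.02], "dr": [0, 0, 0.11], "gripper": 0},
    {"travel": [0.505, -0.019, 0.02], "dr": [0, 0, 0.1326], "gripper": 0},
    {"travel": [0.559, -0.006, 0.02], "dr": [0, 0, 0.155], "gripper": 0},
    {"travel": [0.613, 0.01, 0.02], "dr": [0, 0, 0.177], "gripper": 0},
    {"travel": [0.665, 0.03, 0.02], "dr": [0, 0, 0.2], "gripper": 0},
    {"travel": [0.715, 0.054, 0.02], "dr": [0, 0, 0.2215], "gripper": 0},
    {"travel": [0.764, 0.081, 0.02], "dr": [0, 0, 0.2437], "gripper": 0},
    {"travel": [0.79, 0.096, 0.02], "dr": [0, 0, 0.255], "gripper": 0},
    {"travel": [0.811, 0.111, 0.02], "dr": [0, 0, 0.266], "gripper": 0},
    {"travel": [0.833, 0.128, 0.02], "dr": [0, 0, 0.277], "gripper": 0},
    {"travel": [0.855, 0.145, 0.02], "dr": [0, 0, 0.288], "gripper": 0},
    {"travel": [0.855, 0.145, 0.02], "dr": [0, 0, 0.288], "gripper": 0},
    {"travel": [0.855, 0.145, 0.02], "dr": [0, 0, 0.288], "gripper": 0}
  ]
}}

```text
clock: 5.1
tcp_pos: [0.4913, 0.1354, 0.0536]
orientation: [3.06, 0.711, 0.002]
wrist_force: [-0.1, 0.4, -0.3]
opening: -0.002
gripper_force: 0.0
```

```bash
python3 - <<'E'
from h import *
s=r.state(); print(s['tcp_pos'],s['orientation'],s['wrist_force'])
snap('wrist','w3'); snap('scene','s3')
E
```

```text
[0.49129973 0.13543675 0.05364282] [3.05980392e+00 7.11460318e-01 2.32675520e-03] [-0.06662381  0.44163241 -0.25257091]
```

View pics/w3.png

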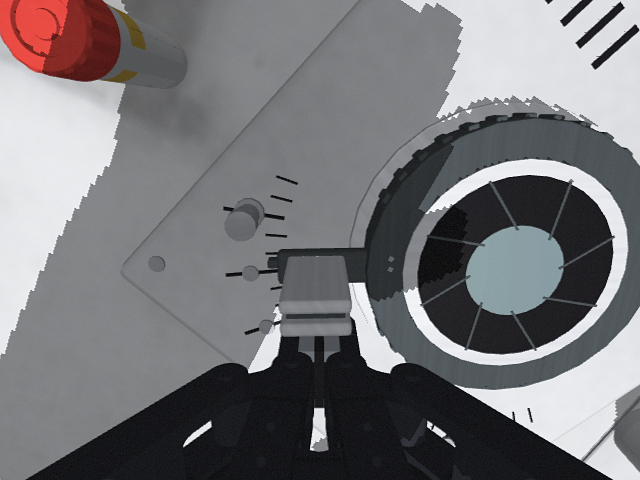

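The post is against the fingers at (316,310), the pointer is short of the 40° plug, and the pin is at (245,220). Now I'll measure the remaining angle.

```bash
cat > meas.py <<'E'
import sys
from h import *
from scipy.optimize import least_squares
def circ(q,r0):
    return least_squares(lambda p:np.hypot(q[:,0]-p[0],q[:,1]-p[1])-p[2],[*q[:,:2].mean(0),r0],loss='soft_l1',f_scale=.001).x
def meas(f):
    c=load(f); im=c['image'].astype(int)
    # glass centre: teal-grey blob inside ring
    P=cloud(c); 
    hsv=cv2.cvtColor(c['image'],cv2.COLOR_RGB2HSV); m=((hsv[:,:,1]>35)&(hsv[:,:,0]>75)&(hsv[:,:,0]<105)&(hsv[:,:,2]>90)).astype(np.uint8)
    n,l,st,ce=cv2.connectedComponentsWithStats(cv2.morphologyEx(m,cv2.MORPH_OPEN,np.ones((5,5))))
    i=1+st[1:,4].argmax(); u,v=ce[i]; ax=depth(c,u,v); print('glass',st[i],ce[i].round(1),ax.round(4))
    q=P[(np.hypot(*(P[:,:2]-ax[:2]).T)<.095)&(np.hypot(*(P[:,:2]-ax[:2]).T)>.065)&(P[:,2]>.0825)&(P[:,2]<.086)]
    q=q[np.hypot(*(q[:,:2]-np.median(q[:,:2],0)).T)<.02]
    (cx,cy),wh,an=cv2.minAreaRect((q[:,:2]*1e4).astype(np.float32)); po=np.array([cx,cy])/1e4
    k=P[(np.hypot(P[:,0]-.5104,P[:,1]-.1813)<.02)&(P[:,2]>.0455)&(P[:,2]<.051)]
    pi=(k[:,:2].min(0)+k[:,:2].max(0))/2
    for n,p in [('post',po),('pin',pi)]:
        e=p-ax[:2]; print(n,p.round(4),np.hypot(*e).round(4),np.degrees(np.arctan2(e[1],e[0])).round(2))
    print(len(q),np.round(wh,0),len(k),np.ptp(k,0))
    return c
E
python3 - <<'E'
from meas import *
meas('w3')
c=load('w3')
im=c['image'][180:300,210:370,::-1]; cv2.imwrite('pics/c3.png',cv2.resize(im,None,fx=5,fy=5,interpolation=cv2.INTER_CUBIC))
E
```

```text
glass [ 469  226   95   89 6240] [517.1 269.4] [0.546  0.0712 0.0493]
post [0.5055 0.1423] 0.0818 119.68
pin [0.5127 0.1809] 0.1147 106.91
2523 [199. 260.] 812 [0.01301768 0.01240127 0.00520164]
```

View pics/c3.png

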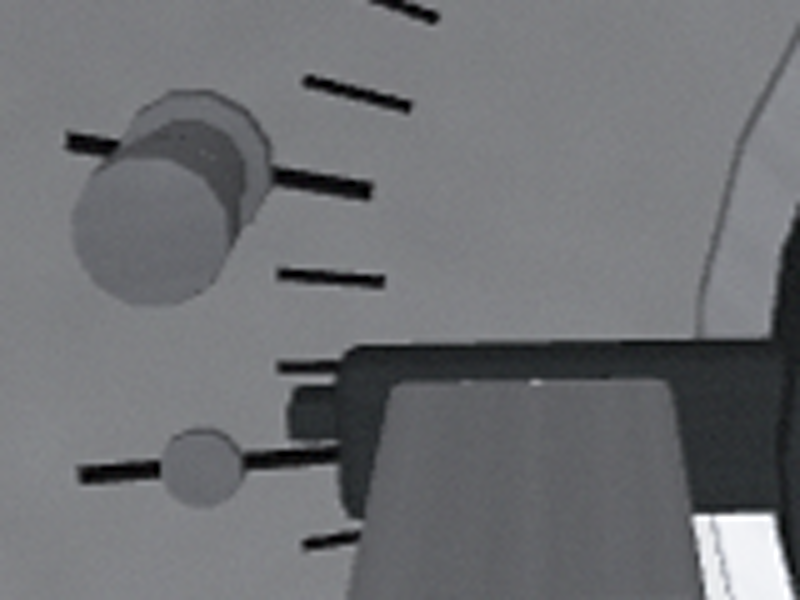

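The enlarged crop shows the pointer tip at crop (290,412), just past the 40° plug at (203,468), and the pin foot at about (197,165). I'll fit the axis from the marks.

```bash
python3 - <<'E'
from h import *
from scipy.optimize import least_squares
c=load('w3')
pf=onplane(c,249.6,213,.0255); p40=onplane(c,250.6,273.6,.026); p25=onplane(c,265.5,327,.026)
def f(p):
    o=[]
    for q,k in ((pf,0),(p40,15),(p25,30)):
        a=np.radians(p[2]+k); o+=list(p[:2]+.114*np.array([np.cos(a),np.sin(a)])-q[:2])
    return o
s=least_squares(f,[.544,.0715,106.5]); print(s.x.round(4),np.abs(s.fun).max())
for ax in (s.x[:2],[.544,.0715],[.546,.0712]):
  for n,q in (('pin',pf),('p40',p40),('ptr',depth(c,272,262.5)),('ptr2',onplane(c,271,262.5,.037)),('armL',depth(c,285,267))):
    e=q[:2]-ax; print(n,q.round(4),np.hypot(*e).round(4),np.degrees(np.arctan2(e[1],e[0])).round(2))
P=cloud(c); q=P[(np.hypot(P[:,0]-.507,P[:,1]-.143)<.03)&(P[:,2]>.0835)&(P[:,2]<.0855)]
e=(q[:,:2]-s.x[:2]); a=np.radians(117); print('tangential range',np.percentile(e@[np.sin(a),-np.cos(a)],[0,1,50,99,100]), 'radial',np.percentile(e@[np.cos(a),np.sin(a)],[1,99]))
E
```

```text
[5.433000e-01 7.080000e-02 1.057461e+02] 0.00022905504681627886
pin [0.5122 0.1806 0.0255] 0.1141 105.78
p40 [0.4851 0.1685 0.026 ] 0.1137 120.75
ptr [0.4988 0.1622 0.0358] 0.1017 115.91
ptr2 [0.4992 0.1627 0.037 ] 0.102 115.63
armL [0.5019 0.1567 0.0419] 0.0954 115.69
pin [0.5122 0.1806 0.0255] 0.1136 106.24
p40 [0.4851 0.1685 0.026 ] 0.1135 121.27
ptr [0.4988 0.1622 0.0358] 0.1013 116.47
ptr2 [0.4992 0.1627 0.037 ] 0.1016 116.19
armL [0.5019 0.1567 0.0419] 0.095 116.29
pin [0.5122 0.1806 0.0255] 0.1145 107.16
p40 [0.4851 0.1685 0.026 ] 0.1148 122.04
ptr [0.4988 0.1622 0.0358] 0.1025 117.39
ptr2 [0.4992 0.1627 0.037 ] 0.1028 117.12
armL [0.5019 0.1567 0.0419] 0.0962 117.28
tangential range [-0.01083107 -0.01020215 -0.00056951  0.00829238  0.00876216] radial [0.0690759  0.09378838]
```

The fit residual is 0.2 mm. The lever is at about 115.8° and the pin at 105.75°, so 10° remains.

```bash
python3 - <<'E'
from h import *
s=r.state(); R0=Ro.from_rotvec(s['orientation']); p=s['tcp_pos']; ax=np.array([.5433,.0708,p[2]])
for d in (2,4,6,7.5,9,10):
    q=ax+Ro.from_euler('z',-d,degrees=True).apply(p-ax); print(d,(R0.inv().apply(q-p)/.1).round(3), round(d/180,4))
E
```

```text
2 [ 0.028 -0.006  0.   ] 0.0111
4 [ 0.057 -0.011  0.   ] 0.0222
6 [ 0.085 -0.015  0.   ] 0.0333
7.5 [ 0.107 -0.017  0.   ] 0.0417
9 [ 0.129 -0.019  0.   ] 0.05
10 [ 0.143 -0.02   0.   ] 0.0556
```

>>> {"api": "send_rows", "payload": {
  "targets": [
    {"travel": [0.028, -0.006, 0], "dr": [0, 0, 0.011], "gripper": 0},
    {"travel": [0.057, -0.011, 0], "dr": [0, 0, 0.022], "gripper": 0},
    {"travel": [0.085, -0.015, 0], "dr": [0, 0, 0.033], "gripper": 0},
    {"travel": [0.107, -0.017, 0], "dr": [0, 0, 0.042], "gripper": 0},
    {"travel": [0.129, -0.019, 0], "dr": [0, 0, 0.05], "gripper": 0},
    {"travel": [0.143, -0.02, 0], "dr": [0, 0, 0.056], "gripper": 0},
    {"travel": [0.143, -0.02, 0], "dr": [0, 0, 0.056], "gripper": 0},
    {"travel": [0.143, -0.02, 0], "dr": [0, 0, 0.056], "gripper": 0},
    {"travel": [0.143, -0.02, 0], "dr": [0, 0, 0.056], "gripper": 0},
    {"travel": [0.143, -0.02, 0], "dr": [0, 0, 0.056], "gripper": 0}
  ]
}}

```text
clock: 6.2
tcp_pos: [0.5028, 0.1428, 0.053]
orientation: [3.111, 0.438, 0.0]
wrist_force: [-0.4, -0.1, 0.5]
opening: 0.004
gripper_force: 0.4
```

```bash
python3 - <<'E'
from h import *
c=snap('wrist','w4')
im=c['image'][170:350,200:440,::-1]; cv2.imwrite('pics/c4.png',cv2.resize(im,None,fx=10/3,fy=10/3,interpolation=cv2.INTER_CUBIC))
E
```

```text
(no output)
```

View pics/c4.png

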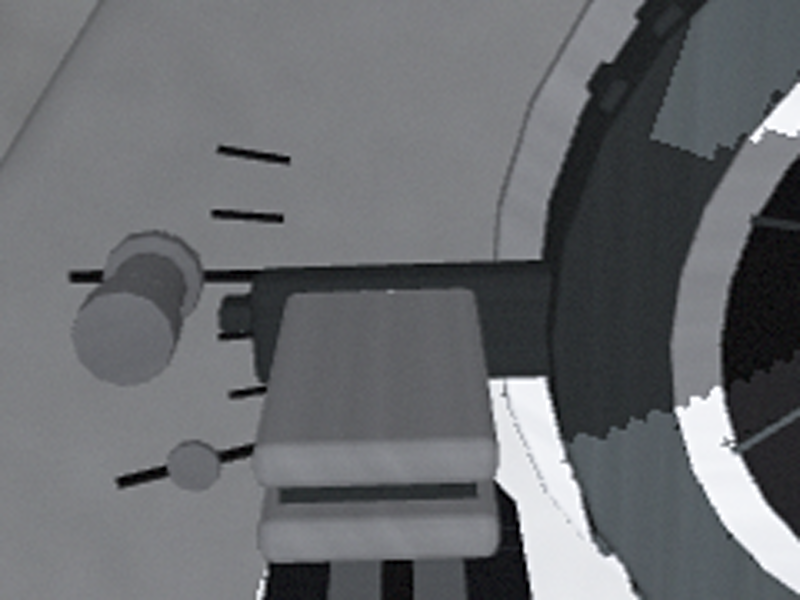

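The crop shows the pin foot at (153,272), pointer tip at (237,315) and 40° plug at (194,466). I'll convert these to angles.

```bash
python3 - <<'E'
from h import *
from scipy.optimize import least_squares
c=load('w4'); U=lambda x,y:(200+x*.3,170+y*.3)
pf=onplane(c,*U(153,272),.0255); p40=onplane(c,*U(194,466),.026)
def f(p):
    o=[]
    for q,k in ((pf,0),(p40,15)):
        a=np.radians(p[2]+k); o+=list(p[:2]+.114*np.array([np.cos(a),np.sin(a)])-q[:2])
    return o
s=least_squares(f,[.544,.0715,106.5]); print(s.x.round(4),np.abs(s.fun).max())
z=depth(c,*U(237,315)); print(z)
for ax in (s.x[:2],[.5433,.0708]):
  for n,q in (('pin',pf),('p40',p40),('ptr',z),('ptr2',onplane(c,*U(237,315),.036))):
    e=q[:2]-ax; print(n,q.round(4),np.hypot(*e).round(4),np.degrees(np.arctan2(e[1],e[0])).round(2))
print(r.state()['clock'])
E
```

```text
[5.451000e-01 7.170000e-02 1.066004e+02] 0.0003819921695752959
[0.51450448 0.168058   0.03648024]
pin [0.5129 0.1811 0.0255] 0.1141 106.39
p40 [0.485  0.1686 0.026 ] 0.1141 121.81
ptr [0.5145 0.1681 0.0365] 0.1011 107.62
ptr2 [0.5143 0.1681 0.036 ] 0.1012 107.72
pin [0.5129 0.1811 0.0255] 0.1144 105.4
p40 [0.485  0.1686 0.026 ] 0.1139 120.8
ptr [0.5145 0.1681 0.0365] 0.1014 106.49
ptr2 [0.5143 0.1681 0.036 ] 0.1015 106.6
6.25
```

>>> {"api": "send_rows", "payload": {
  "targets": [
    {"travel": [0.006, 0, 0], "dr": [0, 0, 0.002], "gripper": 0},
    {"travel": [0.013, 0, 0], "dr": [0, 0, 0.005], "gripper": 0},
    {"travel": [0.013, 0, 0], "dr": [0, 0, 0.005], "gripper": 0},
    {"travel": [0.013, 0, 0], "dr": [0, 0, 0.005], "gripper": 0},
    {"travel": [0.013, 0, 0], "dr": [0, 0, 0.005], "gripper": 0},
    {"travel": [0.013, 0, 0], "dr": [0, 0, 0.005], "gripper": 0}
  ]
}}

```text
clock: 6.85
tcp_pos: [0.504, 0.1433, 0.0529]
orientation: [-3.114, -0.413, 0.0]
wrist_force: [-1.8, 0.5, -0.4]
opening: -0.001
gripper_force: 0.7
```

>>> {"api": "send_rows", "payload": {
  "targets": [
    {"travel": [-0.05, 0, 0], "dr": [0, 0, 0], "gripper": 0},
    {"travel": [-0.12, 0, 0], "dr": [0, 0, 0], "gripper": 0},
    {"travel": [-0.12, 0, -0.3], "dr": [0, 0, 0], "gripper": 0},
    {"travel": [-0.12, 0, -0.6], "dr": [0, 0, 0], "gripper": 0},
    {"travel": [-0.12, 0, -0.8], "dr": [0, 0, 0], "gripper": 0},
    {"travel": [-0.12, 0, -0.8], "dr": [0, 0, 0], "gripper": 0},
    {"travel": [-0.12, 0, -0.8], "dr": [0, 0, 0], "gripper": 0}
  ]
}}

```text
clock: 7.55
tcp_pos: [0.4923, 0.14, 0.1328]
orientation: [3.114, 0.413, 0.001]
wrist_force: [0.2, -0.7, -0.5]
opening: 0.003
gripper_force: 0.0
```

```bash
python3 - <<'E'
from h import *
c=snap('wrist','w5'); snap('scene','s5')
im=c['image'][150:350,200:460,::-1]; cv2.imwrite('pics/c5.png',cv2.resize(im,None,fx=3,fy=3,interpolation=cv2.INTER_CUBIC))
s=r.state();print(s['clock'],s['tcp_pos'],s['orientation'])
E
```

```text
7.65 [0.49129165 0.13993298 0.13132633] [-3.11424521 -0.41300647  0.00426019]
```

View pics/c5.png

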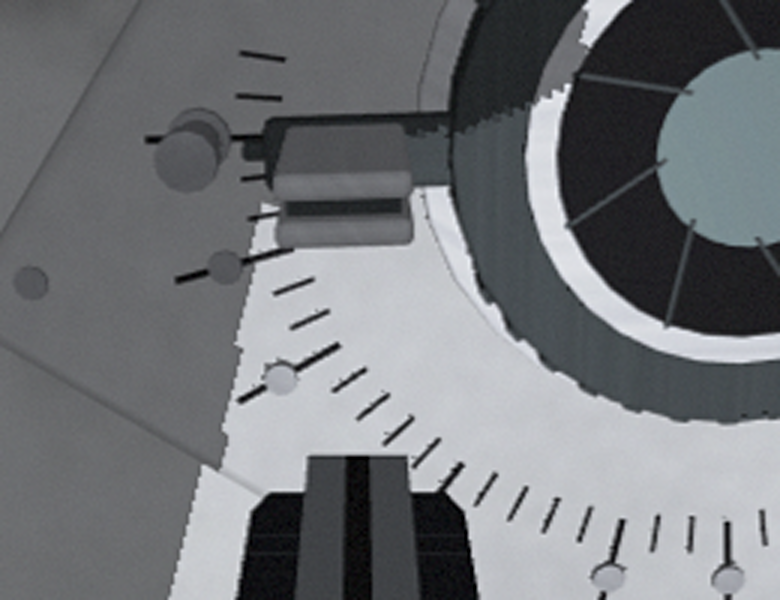

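All the marks are visible: pin foot (202,135), plugs (225,268), (281,378), (609,578) and (727,578), pointer tip (253,149). The lever stays put with the fingers clear.

```bash
python3 - <<'E'
from h import *
from scipy.optimize import least_squares
c=load('w5'); U=lambda x,y:(200+x/3,150+y/3)
pts=[(onplane(c,*U(202,135),.025),0),(onplane(c,*U(225,268),.026),15),(onplane(c,*U(281,378),.026),30),(onplane(c,*U(609,578),.026),80),(onplane(c,*U(727,578),.026),95)]
def f(p):
    o=[]
    for q,k in pts:
        a=np.radians(p[2]+k); o+=list(p[:2]+.114*np.array([np.cos(a),np.sin(a)])-q[:2])
    return o
s=least_squares(f,[.544,.0715,106.5],loss='soft_l1',f_scale=.0005); print(s.x.round(4),np.array(f(s.x)).round(4))
z=onplane(c,*U(253,149),.036); e=z[:2]-s.x[:2]; print(z,np.hypot(*e),np.degrees(np.arctan2(e[1],e[0])))
P=cloud(c)
e=P[:,:2]-s.x[:2]; a=np.radians(s.x[2]); ra=e@[np.cos(a),np.sin(a)]; ta=e@[-np.sin(a),np.cos(a)]
q=(abs(ra-.082)<.016)&(abs(ta)<.014)&(P[:,2]>.083)&(P[:,2]<.0855); print('post tang',np.percentile(ta[q],[1,50,99]),np.percentile(ra[q],[1,99]))
yaw=s.x[2]-105; yaw=s.x[2]-180+55; b=np.radians(yaw); print('yaw',yaw,'lamp',s.x[:2]+[.085*np.cos(b)+.08*np.sin(b),.085*np.sin(b)-.08*np.cos(b)])
print(plan(.5975,-.031,.13,yaw+90), plan(.5975,-.031,.13,15.2))
E
```

```text
[5.442000e-01 7.090000e-02 1.062124e+02] [-0.0006  0.0001  0.0004 -0.0001  0.0001 -0.      0.0003  0.0003 -0.0003
 -0.0003]
[0.51536016 0.16851658 0.036     ] 0.10172801240830533 106.44166133603463
post tang [-0.00645479 -0.0013788   0.00668505] [0.07075885 0.09401901]
yaw -18.787573351080553 lamp [ 0.59885945 -0.03216428]
(array([0.58 , 1.927, 0.011]), array([-0.0005,  0.0007, -0.3117])) (array([0.58 , 1.927, 0.011]), array([-0.0001,  0.0009, -0.0005]))
```

The pointer is 0.2° off the mark. Next is the lamp; I'll check the collar height around it first.

```bash
python3 - <<'E'
from h import *
P=cloud(load('w1')); d=np.hypot(P[:,0]-.5985,P[:,1]+.0315)
for a in range(0,30,3):
    q=P[(d>=a/1e3)&(d<(a+3)/1e3)]; print(a,len(q),np.percentile(q[:,2],[5,50,95]).round(4))
print(plan(.5985,-.0315,.13,15.2))
E
```

```text
0 41 [0.0458 0.0474 0.0487]
3 118 [0.046  0.0472 0.0486]
6 185 [0.0461 0.0473 0.0484]
9 281 [0.0457 0.0472 0.0484]
12 404 [0.0363 0.0429 0.0471]
15 291 [0.0361 0.0372 0.0385]
18 570 [0.0264 0.0369 0.0384]
21 510 [0.0242 0.0262 0.0372]
24 412 [0.024  0.0252 0.0266]
27 574 [0.0239 0.0254 0.0266]
(array([0.588, 1.935, 0.011]), array([-0.0001,  0.0009, -0.0005]))
```

>>> {"api": "send_rows", "payload": {
  "targets": [
    {"travel": [0.1, 0.32, 0], "dr": [0, 0, 0], "gripper": 0},
    {"travel": [0.2, 0.64, 0], "dr": [0, 0, 0], "gripper": 0},
    {"travel": [0.3, 0.96, 0], "dr": [0, 0, 0], "gripper": 0}
  ]
}}

```text
clock: 7.95
tcp_pos: [0.5459, 0.0546, 0.131]
orientation: [-3.113, -0.414, 0.005]
wrist_force: [0.3, 0.9, 0.6]
opening: -0.002
gripper_force: 0.0
```

>>> {"api": "send_rows", "payload": {
  "targets": [
    {"travel": [0.1, 0.32, 0], "dr": [0, 0, 0], "gripper": 0},
    {"travel": [0.2, 0.64, 0], "dr": [0, 0, 0], "gripper": 0},
    {"travel": [0.28, 0.97, 0], "dr": [0, 0, 0], "gripper": 0},
    {"travel": [0.28, 0.97, 0], "dr": [0, 0, 0], "gripper": 0},
    {"travel": [0.28, 0.97, 0], "dr": [0, 0, 0], "gripper": 0},
    {"travel": [0.28, 0.97, 0], "dr": [0, 0, 0], "gripper": 0}
  ]
}}

```text
clock: 8.55
tcp_pos: [0.5976, -0.0301, 0.1316]
orientation: [-3.113, -0.414, 0.004]
wrist_force: [1.0, -0.2, 0.4]
opening: 0.002
gripper_force: 0.0
```

```bash
python3 - <<'E'
from h import *
s=r.state();print(s['clock'],s['tcp_pos'],s['orientation']); print(plan(.5985,-.0315,.05,15.2))
E
```

```text
8.55 [ 0.59760578 -0.03013197  0.13156018] [-3.11297018 -0.41394516  0.00412391]
(array([0.007, 0.017, 0.816]), array([-0.0005,  0.0008, -0.0003]))
```

>>> {"api": "send_rows", "payload": {
  "targets": [
    {"travel": [0.007, 0.017, 0.4], "dr": [0, 0, 0], "gripper": 0},
    {"travel": [0.007, 0.017, 0.7], "dr": [0, 0, 0], "gripper": 0},
    {"travel": [0.007, 0.017, 0.82], "dr": [0, 0, 0], "gripper": 0},
    {"travel": [0.007, 0.017, 0.87], "dr": [0, 0, 0], "gripper": 0},
    {"travel": [0.007, 0.017, 0.9], "dr": [0, 0, 0], "gripper": 0},
    {"travel": [0.007, 0.017, 0.915], "dr": [0, 0, 0], "gripper": 0},
    {"travel": [0.007, 0.017, 0.915], "dr": [0, 0, 0], "gripper": 0}
  ]
}}

```text
clock: 9.25
tcp_pos: [0.601, -0.0324, 0.0431]
orientation: [3.114, 0.413, 0.004]
wrist_force: [-1.8, 1.7, 3.0]
opening: -0.003
gripper_force: 1.5
```

```bash
python3 - <<'E'
from h import *
s=r.state();print(s['tcp_pos'],s['wrist_force'])
E
```

```text
[ 0.6010046  -0.03237812  0.04314181] [-1.75043393  1.70555702  3.04290137]
```

>>> {"api": "send_rows", "payload": {
  "targets": [
    {"travel": [0, 0, 0.02], "dr": [0, 0, 0], "gripper": 0},
    {"travel": [0, 0, 0.035], "dr": [0, 0, 0], "gripper": 0},
    {"travel": [0, 0, 0.035], "dr": [0, 0, 0], "gripper": 0},
    {"travel": [0, 0, 0.035], "dr": [0, 0, 0], "gripper": 0}
  ]
}}

```text
clock: 9.65
tcp_pos: [0.6012, -0.0325, 0.04]
orientation: [3.114, 0.413, 0.004]
wrist_force: [-2.0, 2.7, 8.6]
opening: -0.003
gripper_force: 4.3
```

>>> {"api": "send_rows", "payload": {
  "targets": [
    {"travel": [0, 0, 0.008], "dr": [0, 0, 0], "gripper": 0},
    {"travel": [0, 0, 0.012], "dr": [0, 0, 0], "gripper": 0},
    {"travel": [0, 0, 0.012], "dr": [0, 0, 0], "gripper": 0},
    {"travel": [0, 0, 0.012], "dr": [0, 0, 0], "gripper": 0}
  ]
}}

```text
clock: 10.05
tcp_pos: [0.6013, -0.0326, 0.0399]
orientation: [3.114, 0.413, 0.003]
wrist_force: [-4.6, 1.7, 13.8]
opening: -0.001
gripper_force: 6.9
```

>>> {"api": "send_rows", "payload": {
  "targets": [
    {"travel": [0, 0, -0.1], "dr": [0, 0, 0], "gripper": 0},
    {"travel": [0, 0, -0.4], "dr": [0, 0, 0], "gripper": 0},
    {"travel": [0, 0, -0.8], "dr": [0, 0, 0], "gripper": 0},
    {"travel": [0, 0, -1.0], "dr": [0, 0, 0], "gripper": 0},
    {"travel": [0, 0, -1.0], "dr": [0, 0, 0], "gripper": 0},
    {"travel": [0, 0, -1.0], "dr": [0, 0, 0], "gripper": 0}
  ]
}}

```text
clock: 10.65
tcp_pos: [0.5997, -0.0328, 0.1363]
orientation: [3.114, 0.413, 0.0]
wrist_force: [-0.4, -0.4, -0.6]
opening: -0.003
gripper_force: 0.0
```

```bash
python3 - <<'E'
from h import *
c=snap('scene','s6'); a=load('s5'); P=cloud(c); d=np.hypot(P[:,0]-.597,P[:,1]+.031)
print('lamp z',np.median(P[(d<.01)&(P[:,2]<.08)][:,2]))
for f in ('s5','s6'):
    P=cloud(load(f)); q=P[(np.hypot(P[:,0]-.521,P[:,1]-.15)<.035)&(P[:,2]>.08)&(P[:,2]<.088)]; print(f,len(q),q.mean(0) if len(q) else '')
print(r.state()['clock'],r.state()['tcp_pos'])
E
```

```text
lamp z 0.04609543475397423
s5 72 [0.5183645  0.15024596 0.08328649]
s6 74 [0.51825936 0.15015068 0.08328519]
10.7 [ 0.59894739 -0.03250859  0.13508339]
```

The button bottomed at z = 0.040 and has come back out to 0.046. The post hasn't moved, so I'm handing in.

```bash
python3 -c "
from cell import r
print(r.job_done())"
```

```text
the job is handed in; nothing more can be done
None
```

The job is handed in: by my measurements the iris pointer is about 0.2° off the index pin's mark, the lamp button went fully down and came back out, and the fingers never straddled the post; the judge returned no verdict.

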